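# Cover the serving pans with their lids

### The arm

A 6-joint arm with a two-finger parallel gripper is mounted at the origin on the work surface. World frame = base frame: x ahead of the robot, y to its left, z up, the work surface at z = 0. Lengths are in m, angles in degrees, forces in N, time in s.
With the tool pointing down it reaches from about 0.375 to 0.75 m from the base axis. Payload 9 kg.
Tool frame: the origin (TCP) lies where the fingers leave the gripper's body, on its centre line; the fingertips stand 73 mm ahead of it and the grasp point (between the pads) lies 54 mm ahead of it (robot.tip_reach is the distance from the TCP to the fingertips, in m); z points along the fingers, y is the line along which they close (so a half turn about z gives the same grasp; the last joint's range is limited). The gripper opens to 85 mm and grips with 20 to 120 N. Pads are 22 mm wide; open, the fingers measure 114 mm over their backs; the gripper's body (76 mm by 85 mm) begins 54 mm behind the grasp point. The pads swing forward as they close: fully open they stand 13 mm farther back than shut.
Start: joints at [-85.583, 5.964, 5.575, 89.605, 0, 77.527], TCP at [0.174, -0.574, 0.304] pointing down, gripper open.
Joint ranges: [-171.21, 171.21], [-48.23, 106.86], [-62.78, 66.21], [-105.2, 120.99], [-86.42, 89.51], [-180, 180]. Speed limits (degrees/s): [127.2, 127.2, 147.25, 180, 180, 180].

### API

Orientations are given as [roll, pitch, yaw] about the fixed x, y, z axes, in that order (R = Rz(yaw) Ry(pitch) Rx(roll)).
In Python, from plant import robot gives the robot as it stands. Calls block until the motion is done:
- robot.move_pose(position, orientation): joint-space move of the TCP to a pose.
- robot.line_to(position, vel=0.15, rotation=None, guard=None): straight line of the TCP; rotation=None keeps the orientation; vel is the mean speed in m/s. With guard (N) it stops when the force on the tool has changed by that much, and returns True; else False.
- robot.goto_joints(angles): joint-space move.
- robot.set_gripper(opening): finger opening in m; the grip force is fixed at half the most; returns when the fingers have stopped.
- robot.pause(seconds).
- robot.ik(position, orientation): joint angles nearest the present ones, or None.
- robot.observe(): the state.
- robot.grab_frame(name): name is "side" or "top" or "wrist"; returns the picture (400x640x3 uint8, blue, green, red); there is no depth.
- robot.get_calibration(name): a dict with "vertical_fov" (degrees; the focal length in pixels is half the picture's height over the tangent of half this angle, whatever the lens; pixels are square), "cx", "cy" (the principal point, pixels), "k1" (the pictures are not rectified: a ray, as slopes to the right and down, at radius r is drawn at 1 + k1 r^2 times it, then the intrinsics apply), "rvec" (rotation vector, rad) and "tvec" (3), from world to camera coordinates, as OpenCV has them. Camera axes: x right, y down, z forward; pixel columns grow to the right and rows downward; lengths in m; the calibration is good to about 2 mm. A picture is of the moment at which its call begins: read the wrist's pose just before it. get_calibration takes no time and is no camera call; for the wrist camera it gives the pose at the moment of the call.
A pose or a line that the arm cannot do raises robot.IKError and nothing moves.
- robot.job_done(): hands the job in; it is judged then, once.
The state is a dict: "time": time; "q": joint angles; "qvel": joint speeds; "joint_torque": joint torques, N m; "tool_pos": TCP position; "tcp_rot": TCP orientation; "ft_force": force on the tool from outside, world axes, zero at the start; "torque": the same for the moment, N m; "gripper_width": finger opening in m; "gripper_force": force on a finger pad.
Only numpy, scipy, OpenCV 4.12 (cv2) and the standard library are available. Lean on these libraries where they do the work, as an engineer would, in place of code of your own. Each camera call takes 0.05 s, during which the arm holds its last target. There are 200 camera calls.

### The job

Serving has paused: cover the four small open steel pans of food with the four lids that lie among them, each pan with the lid of its own shape and size, fully home on the rim, level and square with the pan. Set the lids down without dropping them, and leave the pans, the steel tumbler and the salt shaker standing where they are.

Things in the scene. Friction and masses are not known exactly. Their poses are not given: they have to be found in the camera images.
- oblong_lid: Oblong steel lid, 154 mm (its x) by 94 mm (its y), 124 x 64 mm plug beneath (7 mm play all round). Origin: centre of the plug's underside (z=0 on the table). Plug 8 mm deep, plate z 8-11, domed to 14. Black bow handle along its x, 56 long, 14 wide, z 26-46 mm: grip across it (along y) from above at z 37. Seated: origin 8 mm below the rim. About 140 g; the same either way round.
- square_lid: Square flat steel lid, 104 x 104 mm, with a 74 x 74 mm plug beneath (7 mm play all round). Origin: centre of the plug's underside (z=0 on the table). Plug 8 mm deep, plate z 8-11, domed to 14. Black bow handle along its x, 56 long, 14 wide, z 26-46 mm: grip across it (along y) from above at z 37. Seated: origin 8 mm below the rim. About 110 g; fits in any of four quarter turns.
- wide_lid: Larger round steel lid, 120 mm in diameter, with a plug of 90 mm beneath (7 mm play all round). Origin: centre of the plug's underside (z=0 on the table). Plug 8 mm deep, plate z 8-11, domed to 14. Black knob in the middle, 28 mm disc, z 26-46 mm: grip from above at z 37. Seated: origin 8 mm below the rim. About 120 g.
- narrow_lid: Smaller round steel lid, 88 mm in diameter, with a plug of 58 mm beneath (7 mm play all round). Origin: centre of the plug's underside (z=0 on the table). Plug 8 mm deep, plate z 8-11, domed to 14. Black knob in the middle, 28 mm disc, z 26-46 mm: grip from above at z 37. Seated: origin 8 mm below the rim. About 80 g.
- oblong_pan: Loose, open steel pan standing on the table; origin at the centre of its underside, z up. Walls 4 mm. Oblong, 146 mm (its x) by 86 mm (its y), 60 mm high, mouth 138 x 78 mm; holds small bread rolls, well below the rim. About 0.8 kg.
- square_pan: Loose, open steel pan standing on the table; origin at the centre of its underside, z up. Walls 4 mm. Square, 96 x 96 mm, 65 mm high, mouth 88 x 88 mm; holds small mandarins, well below the rim. About 0.7 kg.
- wide_pan: Loose, open steel pan standing on the table; origin at the centre of its underside, z up. Walls 4 mm. Larger round one, 112 mm in diameter, 75 mm high, mouth 104 mm; holds small peeled potatoes, well below the rim. About 0.8 kg.
- narrow_pan: Loose, open steel pan standing on the table; origin at the centre of its underside, z up. Walls 4 mm. Smaller round one, 80 mm in diameter, 70 mm high, mouth 72 mm; holds cherry tomatoes, well below the rim. About 0.5 kg.
- tumbler: Bystander: empty open steel tumbler, 66 mm in diameter at the rim, 95 mm high, standing among the pans and lids. Origin at the centre of its underside, z up. Leave it standing.
- shaker: Bystander: glass salt shaker with a steel cap, 45 mm in diameter, 75 mm high, standing at the left end of the far row. Origin at the centre of its underside, z up. Leave it standing.
Things that resemble listed ones, but are neither listed nor needed, are in the scene too. What is shaped like the narrow_lid but purple is not meant.

How it is judged (in metres and radians):
At the end, for the whole second after the job is handed in: Each lid rests seated on the pan of its own shape: height within 3 mm, centred within 11 mm, level within 0.06 rad, the oblong one aligned within 0.15 rad, the square one within 0.22 rad of a quarter turn; pans upright; lids released and at rest (horizontal distance between oblong_lid and oblong_pan below 0.011 m and z of oblong_lid in the frame of oblong_pan between 0.049 and 0.055 m and angle between each of oblong_lid, oblong_pan, square_lid, square_pan, wide_lid, wide_pan, narrow_lid, narrow_pan's own z axis and vertical below 0.06 rad and linear speed of each of oblong_lid, square_lid, wide_lid, narrow_lid below 0.02 m/s and horizontal distance between square_lid and square_pan below 0.011 m and z of square_lid in the frame of square_pan between 0.054 and 0.06 m and horizontal distance between wide_lid and wide_pan below 0.011 m and z of wide_lid in the frame of wide_pan between 0.064 and 0.07 m and horizontal distance between narrow_lid and narrow_pan below 0.011 m and z of narrow_lid in the frame of narrow_pan between 0.059 and 0.065 m and angle between the x axis of oblong_lid and the x axis of oblong_pan, either way round below 0.15 rad and (angle between the x axis of square_lid and the x axis of square_pan, either way round below 0.22 rad or angle between the x axis of square_lid and the y axis of square_pan, either way round below 0.22 rad)); the robot touches nothing.
It fails at once if a pan is tipped or pushed more than 40 mm from its place (distance of any of oblong_pan, square_pan, wide_pan, narrow_pan from where it was at the start of the episode above 0.04 m or angle between any of oblong_pan, square_pan, wide_pan, narrow_pan's own z axis and vertical above 0.3 rad).
It fails at once if a lid is dropped (falls freely by more than about 35 mm) ((contact force between oblong_lid and the fingers below 0.05 N and linear speed of oblong_lid above 0.85 m/s) or (contact force between square_lid and the fingers below 0.05 N and linear speed of square_lid above 0.85 m/s) or (contact force between wide_lid and the fingers below 0.05 N and linear speed of wide_lid above 0.85 m/s) or (contact force between narrow_lid and the fingers below 0.05 N and linear speed of narrow_lid above 0.85 m/s)).
It fails at once if the tumbler is knocked over or pushed more than 40 mm (distance of tumbler from where it was at the start of the episode above 0.04 m or angle between tumbler's own z axis and vertical above 0.3 rad).
It fails at once if the shaker is knocked over or pushed more than 40 mm (distance of shaker from where it was at the start of the episode above 0.04 m or angle between shaker's own z axis and vertical above 0.3 rad).
It also fails if it takes over 120 s, if anything falls off the work surface, if the arm or the gripper's body presses on something with over 40 N, if the wrist force passes 120 N, or if a joint passes its speed limit or range.

## Working session

There is one attempt and no reset: what is moved stays moved. The work goes in short steps, each a Python script; the robot and the scene stay as the last script left them, time stands still between calls to the robot, and variables do not carry over. Pictures are saved under pics/ and viewed, at most 14 in all, crops included, and the job is handed in when it is done.

```bash
mkdir -p pics; ls
python3 - <<'E'
from plant import robot
import cv2,numpy as np
for n in("top","side"):
    cv2.imwrite(f"pics/{n}0.png",robot.grab_frame(n)); c=robot.get_calibration(n)
    R=cv2.Rodrigues(np.array(c["rvec"],float))[0]; print(n,c,"pos",-R.T@np.array(c["tvec"]))
print(robot.observe())
E
```

```text
pics
top {'vertical_fov': 45.94646444645866, 'cx': 315.2714080337455, 'cy': 205.8341260159903, 'k1': -0.1147342956983806, 'rvec': array([ 2.18114609, -2.11989296,  0.10909067]), 'tvec': array([0.0230389 , 0.48535493, 1.50476054])} pos [0.30128518 0.00565746 1.55228854]
side {'vertical_fov': 57.015441987362365, 'cx': 318.3832849936111, 'cy': 197.08306619281578, 'k1': -0.026034455644776657, 'rvec': array([ 0.80997319, -2.30365826,  1.33227921]), 'tvec': array([0.38805327, 0.17400721, 0.98622277])} pos [-0.20251484  0.83458527  0.64494525]
{'time': 0.1, 'q': array([-8.55822320e+01,  5.99536489e+00,  5.53095242e+00,  8.96053642e+01,
        3.52192083e-04,  7.75293510e+01]), 'qvel': array([-0.00126825, -0.0244072 ,  0.22136108, -0.01181524, -0.04279932,
       -0.07838873]), 'joint_torque': array([ 7.05133061e-03, -5.58209288e+01,  5.04720104e+01,  1.31673474e-02,
       -2.41848438e-04,  5.00976029e-06]), 'tool_pos': array([ 0.17432482, -0.57388672,  0.30319292]), 'tcp_rot': array([-1.79931946e+02, -1.54114247e-02,  1.68884076e+01]), 'ft_force': array([ 0.14268835, -0.44792477,  0.1431752 ]), 'torque': array([-0.04473852, -0.01350597, -0.01265285]), 'gripper_force': 0.0, 'gripper_width': 0.08563516286696712}
```

View pics/top0.png

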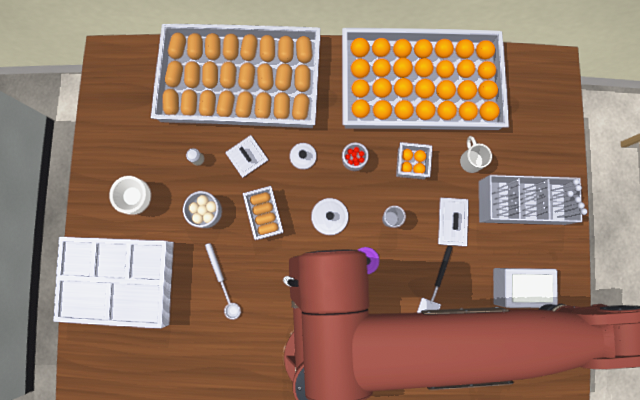

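View pics/side0.png

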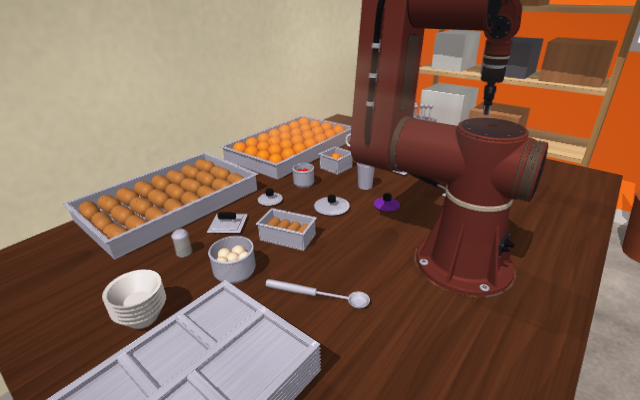

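The top view shows every lid and pan. Lids: square (246,156), narrow (303,155), wide (330,216), oblong (453,221). Pans: wide (202,209), oblong (263,212), narrow (355,155), square (414,160). The tumbler is at (394,216) and the shaker at (195,156). The purple decoy at (367,261) and the rest are to be ignored. The side view agrees.

```bash
cat > h.py <<'E'
from plant import robot
import cv2,numpy as np
def cal(n):
    c=robot.get_calibration(n); c["f"]=200/np.tan(np.radians(c["vertical_fov"]/2))
    c["R"]=cv2.Rodrigues(np.array(c["rvec"],float))[0]; c["t"]=np.array(c["tvec"],float); return c
def ray(c,uv,z):
    """pixels (N,2) -> world xy on plane z"""
    d=(np.atleast_2d(uv).astype(float)-[c["cx"],c["cy"]])/c["f"]; s=d.copy()
    for _ in range(20): s=d/(1+c["k1"]*(s**2).sum(1,keepdims=True))
    w=np.c_[s,np.ones(len(s))]@c["R"]; o=-c["R"].T@c["t"]
    return (o+w*((z-o[2])/w[:,2])[:,None])[:,:2]
def proj(c,p):
    q=c["R"]@np.array(p,float)+c["t"]; s=q[:2]/q[2]; s=s*(1+c["k1"]*(s@s)); return s*c["f"]+[c["cx"],c["cy"]]
E
python3 - <<'E'
from h import *
c=cal("top")
for n,u,z in [("SL",(246,156),.036),("NL",(303,155),.046),("WL",(330,216),.046),("OL",(453,221),.04),("WP",(202,209),.07),("OP",(263,212),.06),("NP",(355,155),.07),("SP",(414,160),.065),("T",(394,216),.095),("S",(195,154),.075),("mug",(476,155),.1)]:
    p=ray(c,u,z)[0]; print(n,p.round(3),np.hypot(*p).round(3))
w=cal("wrist"); print(w, -w["R"].T@w["t"], w["R"][2]); print(robot.observe()["tool_pos"])
E
```

```text
SL [0.643 0.27 ] 0.698
NL [0.649 0.081] 0.654
WL [ 0.451 -0.012] 0.451
OL [ 0.446 -0.41 ] 0.606
WP [0.459 0.398] 0.608
OP [0.456 0.202] 0.499
NP [ 0.647 -0.087] 0.653
SP [ 0.638 -0.278] 0.695
T [ 0.452 -0.21 ] 0.498
S [0.637 0.431] 0.769
mug [ 0.652 -0.47 ] 0.804
{'vertical_fov': 71.10898467411707, 'cx': 317.67847353579253, 'cy': 195.49132435263778, 'k1': -0.02857946268256687, 'rvec': array([-2.33511102,  1.73039187,  0.24578787]), 'tvec': array([-0.59981873, -0.03670949,  0.37872526]), 'f': np.float64(279.82633759442774), 'R': array([[ 2.90918873e-01, -9.56747245e-01, -9.58136693e-04],
       [-9.19171178e-01, -2.79770715e-01,  2.77223181e-01],
       [-2.65500573e-01, -7.97687635e-02, -9.60805074e-01]]), 't': array([-0.59981873, -0.03670949,  0.37872526])} [ 0.24130805 -0.55393471  0.37348316] [-0.26550057 -0.07976876 -0.96080507]
[ 0.17432482 -0.57388672  0.30319292]
```

```bash
cat > survey.py <<'E'
from h import *
import pickle
st=dict(A=(.62,-.19),B=(.45,-.38),C=(.45,0),D=(.61,.18),E=(.45,.30)); out={}
for k,(x,y) in st.items():
    robot.move_pose([x,y,.27],[180,0,180]); robot.pause(.3)
    c=cal("wrist"); im=robot.grab_frame("wrist"); out[k]=(c,im); cv2.imwrite(f"pics/w{k}.png",im)
pickle.dump(out,open("s.pkl","wb")); print(robot.observe()["time"])
v=np.vstack([np.hstack([cv2.resize(out[k][1],(400,250)) for k in p]) for p in ("AB","DE")])
cv2.imwrite("pics/m1.png",v)
E
python3 survey.py
```

```text
8.15
```

View pics/m1.png

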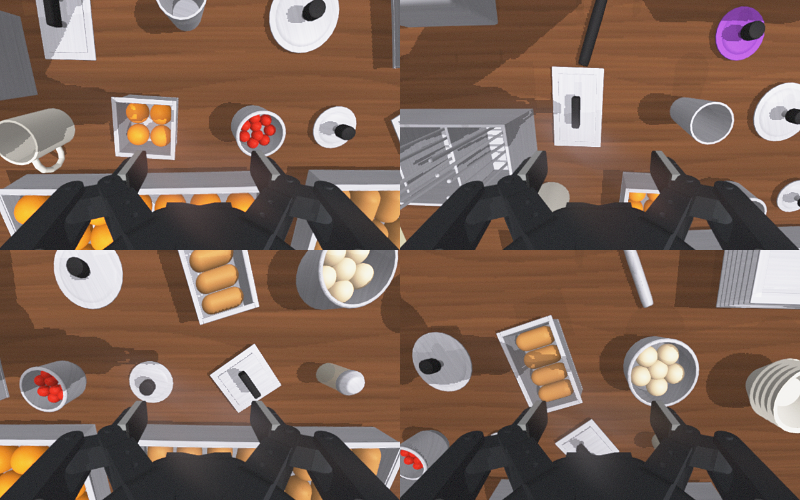

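View pics/wC.png

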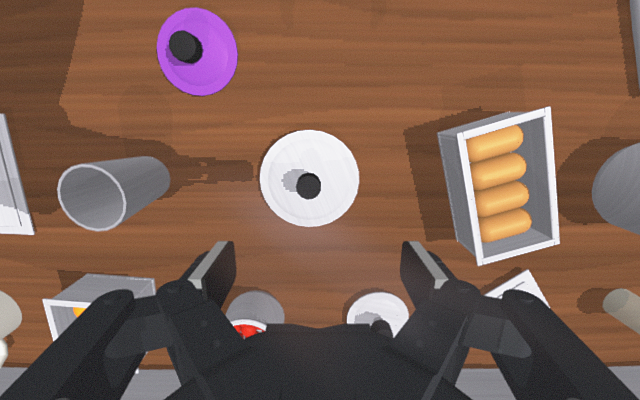

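Each object shows clearly in at least one wrist view. At full scale: A has the square pan (234,205) and narrow pan (413,210), B the oblong lid (285,170), C the wide lid (309,178), D the narrow lid (242,211) and square lid (394,205), and E the oblong pan (224,182) and wide pan (419,192).

```bash
cat > meas.py <<'E'
from h import *
import pickle
S=pickle.load(open("s.pkl","rb"))
L=[("square_pan","A",(234,205),62,.065,"r"),("narrow_pan","A",(413,210),55,.07,"c"),("oblong_lid","B",(285,170),80,.011,"r"),("wide_lid","C",(309,178),65,.011,"c"),
("narrow_lid","D",(242,211),50,.011,"c"),("square_lid","D",(394,205),68,.011,"r"),("oblong_pan","E",(224,182),95,.06,"r"),("wide_pan","E",(419,192),75,.075,"c")]
tiles=[]
for n,k,(u,v),r,z,t in L:
    c,im=S[k]; hsv=cv2.cvtColor(im,cv2.COLOR_BGR2HSV)
    for thr in (185,) if "lid" in n else (185,170):
        m=((hsv[...,1]<40)&(hsv[...,2]>thr)).astype(np.uint8)
        roi=np.zeros_like(m); cv2.circle(roi,(u,v),r,1,-1); m&=roi
        nl,lab,st,_=cv2.connectedComponentsWithStats(m); i=1+np.argmax(st[1:,4])
        ys,xs=np.where(lab==i); h=cv2.convexHull(np.c_[xs,ys].astype(np.int32))[:,0]
        P=(ray(c,h,z)*1000).astype(np.float32)
        if t=="c": ctr,rad=cv2.minEnclosingCircle(P); e=cv2.fitEllipse(P); print(n,thr,np.round(ctr,1),"dia",round(2*rad,1),"ell",np.round(e[0],1),np.round(e[1],1))
        else: b=cv2.minAreaRect(P); print(n,thr,np.round(b[0],1),np.round(b[1],1),round(b[2],1))
    d=im.copy(); cv2.polylines(d,[h.reshape(-1,1,2)],True,(0,0,255),1); d[lab==i]=d[lab==i]//2+[0,100,0]
    q=cv2.getRectSubPix(d,(200,200),(float(u),float(v))); tiles.append(q)
cv2.imwrite("pics/d.png",np.vstack([np.hstack(tiles[:4]),np.hstack(tiles[4:])]))
E
python3 meas.py
```

```text
square_pan 185 [ 641.9 -275.4] [ 91.3 103.7] 86.3
square_pan 170 [ 641.9 -275. ] [ 92.1 104. ] 86.3
narrow_pan 185 [648.6 -88.3] dia 82.1 ell [648.6 -88.4] [81.  81.9]
narrow_pan 170 [648.6 -88.2] dia 82.3 ell [648.6 -88.4] [81.5 82.1]
oblong_lid 185 [ 448.4 -420.2] [ 94.2 153.8] 88.0
wide_lid 185 [455.1 -11.4] dia 119.8 ell [455.  -11.3] [119.2 119.5]
narrow_lid 185 [655.8  83.5] dia 87.7 ell [655.8  83.4] [86.8 87.3]
square_lid 185 [650.7 272.8] [103.9 103.6] 36.7
oblong_pan 185 [416.4 191.4] [70.4 93.6] 16.8
oblong_pan 170 [424.7 194.1] [87.7 94. ] 16.9
wide_pan 185 [460.  401.6] dia 113.4 ell [460.1 401.5] [112.7 113. ]
wide_pan 170 [460.2 401.6] dia 113.9 ell [460.2 401.5] [113.1 113.5]
```

View pics/d.png

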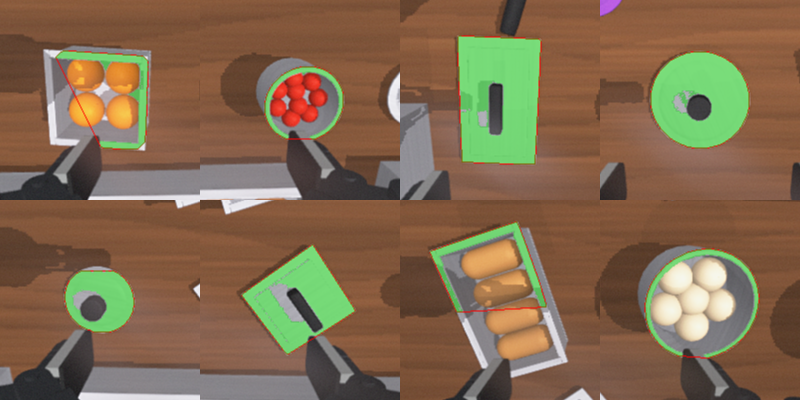

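The circles and lids fit their stated sizes within about 1–2 mm. The two rectangular pans' masks are broken, so I'll redo those with the whole rim (square pan in A, oblong pan in C at (500,187)).

```bash
cat > meas2.py <<'E'
from h import *
import pickle
S=pickle.load(open("s.pkl","rb")); tiles=[]
for n,k,(u,v),r,z in [("square_pan","A",(234,203),72,.065),("oblong_pan","C",(500,187),86,.06),("oblong_pan","E",(224,182),92,.06)]:
    c,im=S[k]; hsv=cv2.cvtColor(im,cv2.COLOR_BGR2HSV)
    for thr in (215,200):
        m=((hsv[...,1]<40)&(hsv[...,2]>thr)).astype(np.uint8)
        roi=np.zeros_like(m); cv2.circle(roi,(u,v),r,1,-1); m&=roi
        nl,lab,st,_=cv2.connectedComponentsWithStats(m,connectivity=8); m=np.isin(lab,[i for i in range(1,nl) if st[i,4]>25])
        ys,xs=np.where(m); h=cv2.convexHull(np.c_[xs,ys].astype(np.int32))[:,0]
        b=cv2.minAreaRect((ray(c,h,z)*1000).astype(np.float32)); print(n,k,thr,np.round(b[0],1),np.round(b[1],1),round(b[2],1))
        d=im.copy(); d[m]=[0,255,0]; cv2.polylines(d,[h.reshape(-1,1,2)],True,(0,0,255),1)
        tiles.append(cv2.getRectSubPix(d,(200,200),(float(u),float(v))))
cv2.imwrite("pics/d2.png",np.vstack([np.hstack(tiles[::2]),np.hstack(tiles[1::2])]))
E
python3 meas2.py
```

```text
square_pan A 215 [ 641.5 -281.5] [103.  103.5] 86.2
square_pan A 200 [ 641.5 -281.4] [103.3 103.7] 86.2
oblong_pan C 215 [456. 203.] [153.4  93.5] 16.9
oblong_pan C 200 [456.  202.9] [153.5  93.6] 16.9
oblong_pan E 215 [456.3 203.4] [152.5  93.1] 16.9
oblong_pan E 200 [456.2 203.5] [152.9  93.4] 17.0
```

View pics/d2.png

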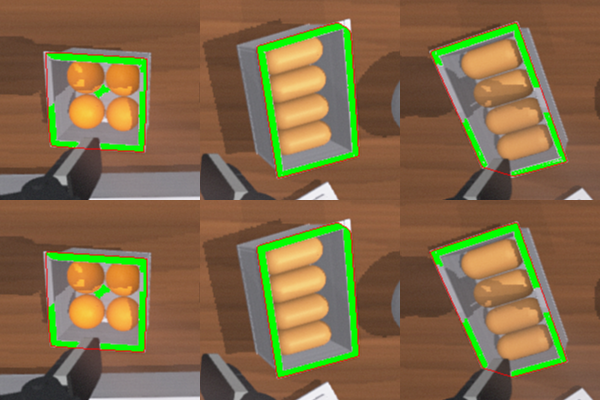

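Each rectangular pan shows an even 7 mm margin over its listed size, which looks like a rim flange. The two oblong views agree to 0.5 mm, so the centres and angles are good. I'll do the wide lid first.

```bash
cat > pp.py <<'E'
from h import *
import sys
P=dict(wide=((.455,-.0113,180),(.460,.4015,180),.075),narrow=((.6558,.0834,180),(.6486,-.0884,180),.070),
 square=((.6507,.2728,216.7),(.6415,-.2815,176.2),.065),oblong=((.4484,-.4202,178),(.4561,.2032,196.9),.060))
def rep(s): o=robot.observe(); print(s,"t",round(o["time"],1),"pos",o["tool_pos"].round(4),"yaw",o["tcp_rot"].round(1),"w",round(o["gripper_width"],4),"gf",round(o["gripper_force"],1),"F",o["ft_force"].round(1))
def pick(n,op=.08):
    (x,y,a),_,_=P[n]
    robot.set_gripper(op); robot.move_pose([x,y,.25],[180,0,a])
    robot.line_to([x,y,.125],.2); print("hit",robot.line_to([x,y,.091],.06,guard=15)); rep("at")
    robot.set_gripper(0); rep("grip"); robot.line_to([x,y,.25],.15); rep("up")
def place(n):
    _,(x,y,a),rim=P[n]; z=rim-.008+.091
    robot.line_to([x,y,.25],.25,rotation=[180,0,a]); robot.line_to([x,y,z+.02],.12); rep("above")
    print("hit",robot.line_to([x,y,z-.002],.025,guard=6)); rep("down")
def release(n):
    _,(x,y,a),rim=P[n]
    robot.set_gripper(.06); robot.line_to([x,y,.25],.15); robot.pause(.2); rep("free")
if __name__=="__main__":
    for n in sys.argv[1:]: print("==",n); pick(n); place(n); release(n)
    robot.observe(); cv2.imwrite(f"pics/after_{n}.png",robot.grab_frame("wrist"))
E
python3 pp.py wide
```

```text
== wide
hit False
at t 11.1 pos [ 0.455  -0.0113  0.091 ] yaw [-180.   -0.  180.] w 0.0798 gf 0.0 F [0.5 0.2 0.1]
grip t 11.6 pos [ 0.4553 -0.0114  0.0915] yaw [-180.    0. -180.] w 0.0261 gf 58.9 F [-0.2  0.2  5.4]
up t 12.8 pos [ 0.4546 -0.0112  0.2489] yaw [ 1.8e+02 -1.0e-01 -1.8e+02] w 0.0263 gf 59.0 F [-0.5  0.6 -1.5]
above t 15.4 pos [0.4603 0.4016 0.1788] yaw [1.8e+02 1.0e-01 1.8e+02] w 0.0267 gf 59.0 F [ 0.8  0.6 -0.8]
hit True
down t 16.1 pos [0.4598 0.4014 0.1587] yaw [-180.   -0. -180.] w 0.0264 gf 59.5 F [ 0.1 -0.8  5.4]
free t 17.5 pos [0.4596 0.4013 0.2487] yaw [-179.9   -0.2  180. ] w 0.0599 gf 0.0 F [-0.5 -0.2  0.4]
```

View pics/after_wide.png

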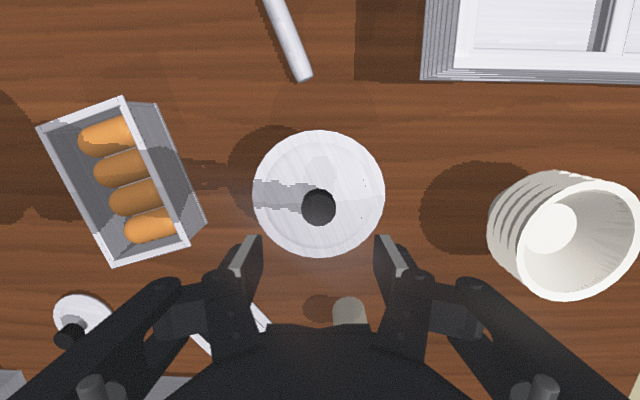

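The wide lid lies level and centred on its pan, with the knob at (318,207), and contact came at the expected height. Now the other three.

```bash
python3 pp.py narrow square oblong
python3 - <<'E'
from h import *
import pickle
out={}
for k,(x,y) in dict(A=(.62,-.19),E=(.45,.30)).items():
    robot.move_pose([x,y,.29],[180,0,180]); robot.pause(.3)
    c=cal("wrist"); im=robot.grab_frame("wrist"); out[k]=(c,im)
pickle.dump(out,open("f.pkl","wb")); cv2.imwrite("pics/fA.png",out["A"][1]); cv2.imwrite("pics/fE.png",out["E"][1])
cv2.imwrite("pics/fin.png",np.vstack([out[k][1][:290] for k in "AE"]))
E
```

```text
== narrow
hit False
at t 20.7 pos [0.6558 0.0834 0.091 ] yaw [ 180.   -0. -180.] w 0.0799 gf 0.0 F [-0.2 -1.3  0.3]
grip t 21.3 pos [0.6561 0.0834 0.0915] yaw [-1.8e+02  1.0e-01 -1.8e+02] w 0.0264 gf 59.0 F [ 0.6 -0.2  3.1]
up t 22.5 pos [0.6553 0.0834 0.2486] yaw [ 1.8e+02 -1.0e-01  1.8e+02] w 0.0261 gf 58.9 F [-0.1 -0.2 -0.9]
above t 24.1 pos [ 0.649  -0.0883  0.1739] yaw [-1.8e+02  1.0e-01 -1.8e+02] w 0.0263 gf 59.0 F [ 0.3  0.7 -1. ]
hit True
down t 24.8 pos [ 0.6484 -0.0883  0.1536] yaw [180.  -0. 180.] w 0.0262 gf 59.5 F [-0.3 -0.5  4.1]
free t 26.3 pos [ 0.6481 -0.0883  0.2487] yaw [179.9  -0.2 180. ] w 0.0605 gf 0.0 F [-0.7 -0.3 -0. ]
== square
hit False
at t 29.4 pos [0.6507 0.2728 0.091 ] yaw [-180.     0.  -143.3] w 0.0799 gf 0.0 F [-0.3  0.3  0.6]
grip t 30.1 pos [0.6509 0.2728 0.0913] yaw [-180.     0.  -143.3] w 0.0129 gf 59.0 F [-0.8 -0.8  2.1]
up t 31.3 pos [0.6503 0.2727 0.2486] yaw [ 1.800e+02 -1.000e-01 -1.433e+02] w 0.0124 gf 58.6 F [-0.1  0.6 -1. ]
above t 34.5 pos [ 0.6419 -0.2817  0.169 ] yaw [-1.800e+02  1.000e-01  1.762e+02] w 0.013 gf 58.5 F [ 0. -1. -0.]
hi
[... 168 characters left out ...]
176.2] w 0.0598 gf 0.0 F [ 0.3  0.1 -0. ]
== oblong
hit False
at t 39.5 pos [ 0.4484 -0.4202  0.091 ] yaw [180.  -0. 178.] w 0.0803 gf 0.0 F [ 0.5 -0.3  0.1]
grip t 40.1 pos [ 0.4485 -0.4203  0.0912] yaw [-180.    0.  178.] w 0.0129 gf 59.1 F [ 0.1 -0.1  1.7]
up t 41.3 pos [ 0.4481 -0.4199  0.2487] yaw [ 1.799e+02 -1.000e-01  1.780e+02] w 0.0129 gf 58.6 F [-0.4 -0.5 -0.2]
above t 44.9 pos [0.4565 0.2032 0.1638] yaw [-1.800e+02  1.000e-01 -1.631e+02] w 0.0131 gf 58.5 F [-0.9 -0.5 -0.6]
hit True
down t 45.6 pos [0.4558 0.2032 0.1432] yaw [ 180.    -0.  -163.1] w 0.013 gf 59.4 F [-1.   0.   4.3]
free t 47.2 pos [0.4557 0.2031 0.2489] yaw [ 180.    -0.2 -163.1] w 0.0602 gf 0.0 F [ 1.  -0.4 -0.1]
```

View pics/fin.png

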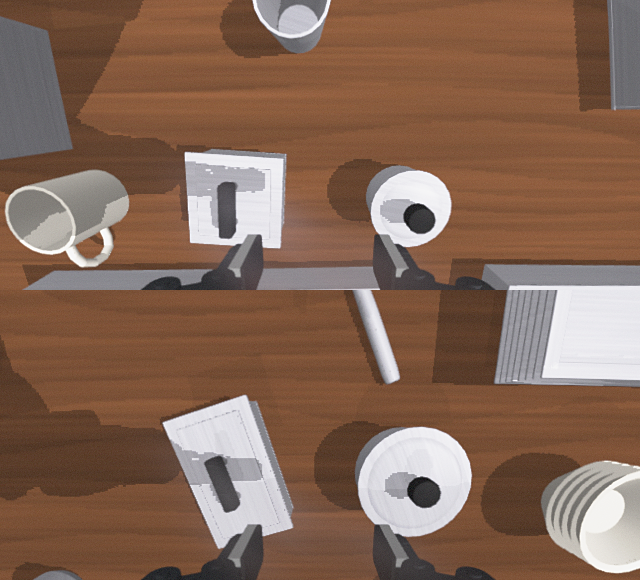

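All four lids look flat and square on their pans: square (235,200), narrow (410,207), oblong (228,472), wide (413,482). Each met the rim within 0.7 mm of its seated height, so the plugs are home and nothing was disturbed.

```bash
python3 -c "
from plant import robot
print(robot.job_done())"
```

```text
the job is handed in; nothing more can be done
None
```

All four lids are on their matching pans and the job is handed in; contact heights and the final wrist pictures show each one seated, but no verdict came back, and I did not look at the shaker again after the last moves.

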